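# Turn over a gear unit and dip its depth gauge

## Robot

A 6-joint arm with a two-finger parallel gripper is mounted at the origin on the work surface. World frame = base frame: x ahead of the robot, y to its left, z up, the work surface at z = 0. Lengths are in m, angles in rad, forces in N, time in s.
With the tool pointing down it reaches from about 0.3 to 0.85 m from the base axis. Payload 4.2 kg.
Tool frame: the origin (TCP) lies at the centre of the arm's flange, where the gripper is bolted on; the fingertips stand 191 mm ahead of it and the grasp point (between the pads) lies arm.grip_point_offset ahead of it (arm.grip_point_offset is the distance from the TCP to the grasp point, in m); z points along the fingers, y is the line along which they close (so a half turn about z gives the same grasp; the last joint's range is limited). The gripper opens to 91 mm and grips with 3 to 60 N. Pads are 32 mm wide; open, the fingers measure 118 mm over their backs; the gripper's body (76 mm by 178 mm) begins 60 mm behind the grasp point.
Start: joints at [1.132, 0.32, 1.565, -0, 1.257, -0.02], TCP at [0.234, 0.525, 0.405] pointing down, gripper open.
Joint ranges: [-3.11, 3.11], [-0.84, 2.01], [0.21, 2.61], [-1.34, 4.49], [0.05, 2.63], [-2.56, 2.56]. Speed limits (rad/s): [2.57, 2.57, 3.14, 3.14, 3.14, 3.14].

## Interface

Orientations are given as a unit quaternion [x, y, z, w].
In Python, from cell import arm gives the robot as it stands.
- The arm moves only by the tool apply_moves, never from a script. Its argument "commands" is a list of rows, each a list of 7 numbers: the turn, a rotation vector about the world's x, y, z in rad, then the shift along the world's x, y, z in m, then the opening, from 0 (shut) to 1 (fully open). A call has 1 to 12 rows; each row shifts and turns the commanded pose from where the row before left it; what a row does not reach is not made up. A row lasts 1/10 s, in which the tool goes at most 50 mm and 8.59 degrees, less where a joint would pass 70% of its speed; a pose out of reach is approached as far as the arm can. A call is refused whole if a number of a shift passes 0.05 or a number of a turn 0.15, either way. A call with a gripper value outside its range is refused whole. The fingers move at their own pace and stop on an object; "force" is the grip in N (left out, the last holds). Time passes only in rows, so rows that do not move let the fingers close. It gives the time, the measured TCP pose, the force, the opening and the grip force at its end, in the units of the state.
- arm.read_state(): the state, without advancing time (a new reading comes with each control period).
- arm.snapshot(name): name is "scene" or "top" or "wrist"; returns a dict with "image" (480x640x3 uint8, red, green, blue), "intrinsics" (3x3 intrinsics, pixels), "T" (4x4, takes a point from camera to world coordinates). Camera axes: x right, y down, z forward; pixel columns grow to the right and rows downward; lengths in m; the calibration is good to about 2 mm. A picture is of the moment at which its call begins. There is no depth.
- arm.sign_off(): hands the job in; it is judged then, once.
The state is a dict: "t": time; "qpos": joint angles; "joint_vel": joint speeds; "effort": joint torques, N m; "eef_pos": TCP position; "ee_rot": TCP orientation; "wrist_force": force on the tool from outside, world axes, zero at the start; "ft_torque": the same for the moment, N m; "opening": finger opening in m; "finger_force": force on a finger pad.
Only numpy, scipy, OpenCV 4.12 (cv2) and the standard library are available. Lean on these libraries where they do the work, as an engineer would, in place of code of your own. Each camera call takes 0.05 s, during which the arm holds its last target. There are 200 camera calls.

## Task

Give the gear unit's handwheel one full turn by its crank knob, in either direction, so that the knob ends where it started. Then take the depth gauge from its wooden rest, push its rod down the sloping guide tube until the collar stops against the mouth, draw it right out again, and hold it up level for reading with its tip over the middle of the square tile, a hand's breadth above it. Finish still holding the gauge there, steady; never drop it on the bench, and leave the spray can, the jar and the carton where they stand.

Things in the scene. Friction and masses are not known exactly. Their poses are not given: they have to be found in the camera images.
- gear_unit: Fixed grey cast housing, 200 x 280 mm and 90 mm high, foot lugs 240 mm long in x. Origin: centre of its underside, on the bench; x away from the robot, z up. On its top: the handwheel (axis at x -40, y +70 mm) and the guide tube (mouth at x +10, y -90, z +170 mm).
- handwheel (a joint): Turn of the handwheel about its upright axis, rad, positive anticlockwise seen from above; it may start anywhere from -2.4 to 2.4, a full turn either way changes it by 6.28; no end stops within reach; slight friction (about 0.05 N m) keeps it where it is left.
- wheel_hub (a point): Middle of the top of the handwheel's hub, on the wheel's axis, 114 mm above the bench. The wheel is a dark steel disc of 124 mm diameter, nothing of it but the crank knob rising more than 10 mm above this point. Its x axis points to the knob.
- crank_knob (a point): Middle of the upright wooden crank knob, 24 mm diameter and 44 mm high (22 mm above and below this point), 45 mm from the wheel's axis and 24 mm higher than wheel_hub; moves round with the wheel. The knob spins freely on its own pin, so a gripper that holds it need not turn.
- gauge: Depth gauge, about 140 g, lying level in its rest. Origin: on the rod's axis at the handle's grip place; x along the rod to the tip, z up as it lies. Wooden handle 18 mm wide (y), 20 high (z), x -60 to +35 mm; collar disc 32 mm diameter, x 40 to 48; steel rod 9 mm diameter, x 48 to the tip at 152, last 6 mm tapered. Centre of mass near x 21 mm.
- gauge_tip (a point): The tip of the gauge's rod, on its axis, 152 mm from the gauge's origin.
- collar_face (a point): Middle of the collar's face towards the tip, 48 mm from the gauge's origin; the rod reaches 104 mm beyond it.
- gauge_rest: Fixed plywood rest; origin on the bench straight below the gauge's origin, x along the gauge. Base 190 x 70 x 12 mm. The gauge's axis lies 75 mm up, on a post at x -59 to -47 mm (31 wide, lips up to 73 mm) and in a fork at x 83 to 97 (50 wide, prongs up to 87 mm), open upwards; the handle's sides between are free. Lift it straight up 20 mm or more.
- guide_tube: Fixed steel guide tube. Origin: centre of its mouth, 170 mm above the bench; z along the axis out of the mouth, 40 degrees above horizontal, leaning towards the robot (gear unit's -x). Bore 15 mm, 112 mm long, lower end open; the mouth flares over the last 14 mm to 26 mm inside, 33 outside. Rod home: collar_face at the mouth, rod along the tube.
- tile: Fixed square white tile lying on the bench, 120 x 120 mm, 8 mm thick. Origin: centre of its underside.
- spray_can: Bystander: upright spray can, 52 mm diameter, 160 mm high. Origin: centre of its underside.
- jar: Bystander: amber jar, 60 mm diameter, 75 mm high. Origin: centre of its underside.
- carton: Bystander: cardboard carton, 70 x 100 x 50 mm high. Origin: centre of its underside.
Not all that is in view belongs to the job. Leave any orange look-alike of the tile alone.

How it is judged:
On the way, in this order (a step that is already met when the one before it is completed fails the run):
1. the handwheel has made one full turn and its knob is back where it started (distance of crank_knob from where it was at the start of the episode below 0.02 m and (value of joint handwheel between 3.14 and 9.4 rad or value of joint handwheel between -9.4 and -3.14 rad) and distance of gauge from where it was at the start of the episode below 0.03 m), for 0.2 s.
2. the gauge's rod is in the guide tube with the collar against the mouth (z of collar_face in the frame of guide_tube below 0.003 m and distance between collar_face and guide_tube below 0.007 m and z of gauge_tip in the frame of guide_tube below -0.098 m and angle between the x axis of gauge and the z axis of guide_tube, either way round below 0.1 rad), for 0.2 s.
3. the gauge is drawn right out of the tube, held by the fingers (distance between gauge_tip and guide_tube above 0.02 m and z of gauge_tip in the frame of guide_tube above 0.01 m and contact force between the fingers and gauge above 1 N), for 0.1 s.
At the end, for the whole second after the job is handed in: The fingers hold the gauge, still (under 20 mm/s) and touching nothing else; its rod is level within 8 degrees, its tip within 50 mm of the tile's middle seen from above and 60 to 220 mm above the bench; the handwheel has made one turn from its start and the knob is within 20 mm of where it began (angle between gauge's own x axis and vertical between 1.43 and 1.71 rad and horizontal distance between gauge_tip and tile below 0.05 m and height (world z) of gauge_tip between 0.06 and 0.22 m and contact force between the fingers and gauge above 1 N and contact force between gauge and gear_unit below 0.1 N and contact force between gauge and gauge_rest below 0.1 N and contact force between gauge and tile below 0.1 N and contact force between gauge and spray_can below 0.1 N and contact force between gauge and jar below 0.1 N and contact force between gauge and carton below 0.1 N and linear speed of gauge below 0.02 m/s and distance of crank_knob from where it was at the start of the episode below 0.02 m and (value of joint handwheel between 3.14 and 9.4 rad or value of joint handwheel between -9.4 and -3.14 rad)); the arm keeps its last pose, push and grip.
It fails at once if the spray can is moved by more than 30 mm or tipped (distance of spray_can from where it was at the start of the episode above 0.03 m or angle between spray_can's own z axis and vertical above 0.4 rad).
It fails at once if the jar is moved by more than 30 mm or tipped (distance of jar from where it was at the start of the episode above 0.03 m or angle between jar's own z axis and vertical above 0.4 rad).
It fails at once if the carton is moved by more than 30 mm or tipped (distance of carton from where it was at the start of the episode above 0.03 m or angle between carton's own z axis and vertical above 0.4 rad).
It fails at once if the gauge is dropped on the bench (height (world z) of gauge below 0.04 m).
It also fails if it takes over 72 s, if anything falls off the work surface, if the arm or the gripper's body presses on something with over 40 N, if the wrist force passes 120 N, or if a joint passes its speed limit or range.

## Working session

There is one attempt and no reset: what is moved stays moved. The work goes in short steps, Python scripts to look and compute and a tool call to move; the robot and the scene stay as the last step left them, time stands still between calls to the robot, and variables do not carry over. Pictures are saved under pics/ and viewed, at most 10 in all, crops included, and the job is handed in when it is done.

Besides the shell and the picture viewer there is one more tool, called after ">>>" as name(argument=value, ...) on one line, values as JSON. apply_moves: Moves the arm, as the interface text tells. Its arguments: {"type":"object","properties":{"commands":{"type":"array","items":{"type":"array","items":{"type":"number"}}},"force":{"type":"number"}},"required":["commands"]}

```bash
ls; mkdir -p pics; python3 - <<'E'
from cell import arm
import cv2,numpy as np,pickle
print(arm.read_state(), arm.grip_point_offset)
d={}
for n in("scene","top"):
    s=arm.snapshot(n);d[n]=s
    cv2.imwrite(f"pics/{n}0.png",s["image"][:,:,::-1]);print(n,s["intrinsics"],s["T"])
pickle.dump(d,open("d0.pkl","wb"))
E
```

```text
pics
{'t': 0.0, 'qpos': array([ 1.13198623e+00,  3.20295906e-01,  1.56568495e+00, -4.25481623e-05,
        1.25740820e+00, -2.00270041e-02]), 'joint_vel': array([-6.91093538e-04,  5.59313835e-04,  2.03868401e-04, -7.44486594e-05,
        1.90726985e-04,  2.00283265e-03]), 'effort': array([-1.77232710e-04, -4.12455153e+01, -2.31971937e+01,  7.28561310e-02,
        4.57430386e-02, -1.28374877e-04]), 'eef_pos': array([0.23376887, 0.52514682, 0.40391539]), 'ee_rot': array([ 2.07858256e-01,  9.78158544e-01, -8.79268116e-04, -1.84559202e-04]), 'wrist_force': array([ 0.13471454,  0.17089107, -0.79064662]), 'ft_torque': array([-0.00214837,  0.01285569, -0.00284242]), 'finger_force': 0.0, 'opening': 0.09133979584285654} 0.172
scene [[484.71527768   0.         321.38344242]
 [  0.         484.71527768 237.85933114]
 [  0.           0.           1.        ]] [[-0.52391017  0.63394824 -0.56888291  1.26671592]
 [ 0.85166188  0.37906555 -0.36191346  0.37206446]
 [-0.01379049 -0.67410603 -0.73850584  0.97488129]
 [ 0.          0.          0.          1.        ]]
top [[442.22777339   0.         322.64609965]
 [  0.         442.22777339 241.64896615]
 [  0.           0.           1.        ]] [[-7.17930554e-04 -9.80068788e-01  1.98657128e-01  3.90281693e-01]
 [-9.99998819e-01  4.33626729e-04 -1.47462961e-03 -2.18030094e-02]
 [ 1.35909541e-03 -1.98657952e-01 -9.80067942e-01  1.16762828e+00]
 [ 0.00000000e+00  0.00000000e+00  0.00000000e+00  1.00000000e+00]]
```

View pics/scene0.png

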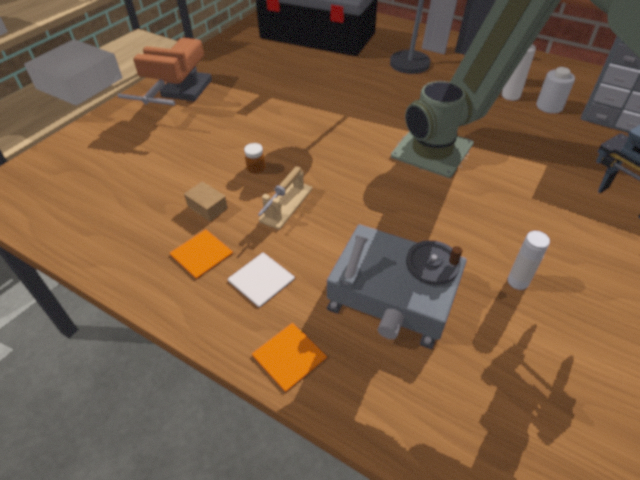

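View pics/top0.png

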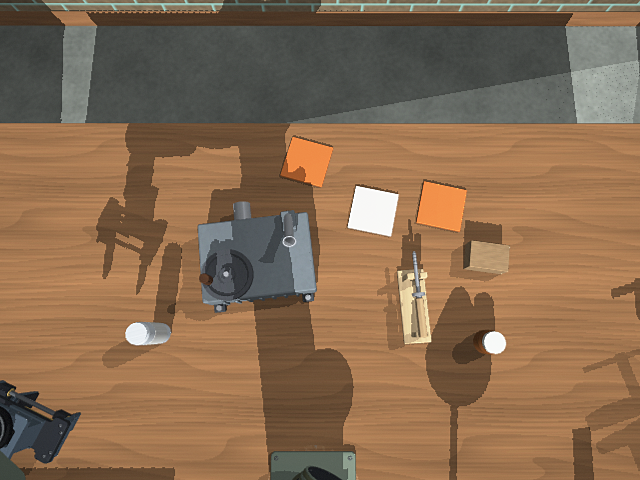

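The scene view shows the gear unit around (400,280), with the knob at (456,256). The gauge in its rest is at (285,195) and the white tile at (261,279), with two orange look-alikes at (201,254) and (288,356). In the top view the knob is at about (205,279), the hub at (227,273), the tube mouth at (289,241), the gauge from (417,252) to (420,330), and the white tile at (373,211). The tile meant is the white one. I'll confirm these in one enlarged composite.

```bash
python3 - <<'E'
import cv2,numpy as np
t=cv2.imread("pics/top0.png");s=cv2.imread("pics/scene0.png")
def c(im,x,y,w,h,k): 
    o=cv2.resize(im[y:y+h,x:x+w],None,fx=k,fy=k,interpolation=cv2.INTER_CUBIC)
    for i in range(0,w,10): cv2.line(o,(i*k,0),(i*k,6 if i%50 else 14),(0,0,255),1)
    for i in range(0,h,10): cv2.line(o,(0,i*k),(6 if i%50 else 14,i*k),(0,0,255),1)
    return o
A=c(t,190,200,130,100,3);B=c(t,340,180,130,170,3)[:, :390]
C=c(s,320,220,160,120,3)[:,:480];D=c(s,250,160,70,70,5)
A=c(t,190,200,133,100,3);B=c(t,380,240,60,110,5)
im=np.zeros((600,800,3),np.uint8)
im[:300,:399]=A; im[0:550,400:700]=B; im[300:600,:399]=c(s,335,225,133,100,3)
cv2.imwrite("pics/c1.png",im)
im=np.zeros((600,800,3),np.uint8)
im[:420,:420]=D[:420,:420] if D.shape[0]>=420 else cv2.copyMakeBorder(D,0,420-D.shape[0],0,420-D.shape[1],cv2.BORDER_CONSTANT)
im[0:240,430:790]=c(t,340,180,90,60,4); im[250:550,430:790]=c(s,215,240,90,75,4)
cv2.imwrite("pics/c2.png",im)
E
```

```text
(no output)
```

View pics/c1.png

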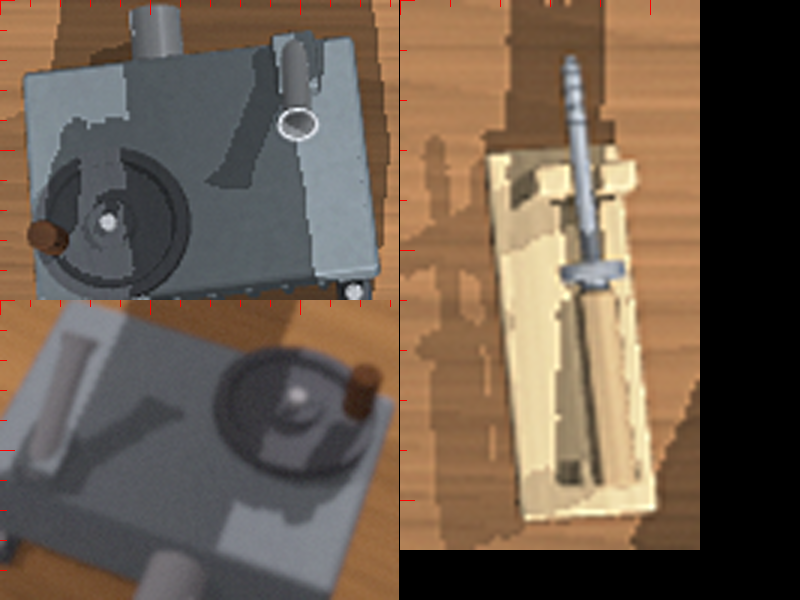

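View pics/c2.png

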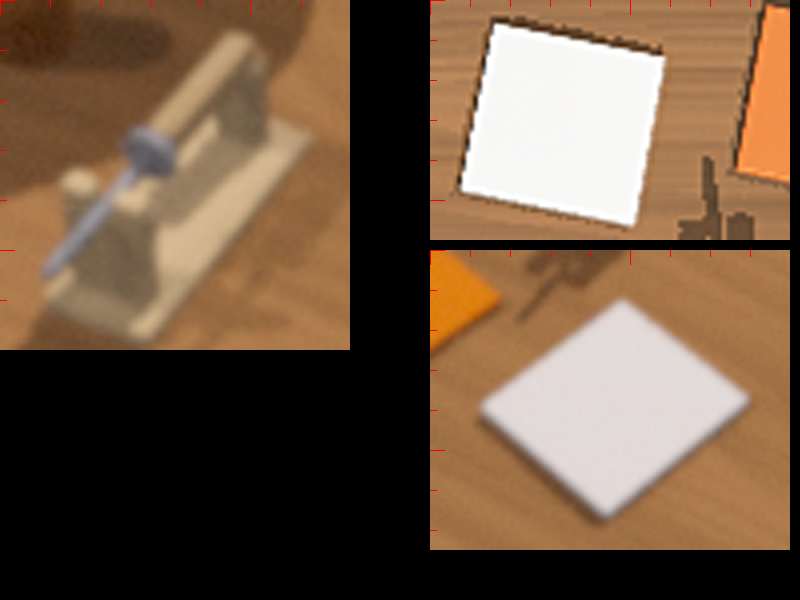

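The crops confirm it. The top view has the hub at (226,274), knob middle at (206,279.3), mouth at (289.3,241.3), tip at (414,251.6) and collar at (418.4,294.4). The scene view has the hub at (434,256.7), knob at (455.7,255.7), tip at (259,214.4) and collar at (280,190.6). The white tile's middle is (373.2,210.8) in top and (261,279) in scene.

```bash
cat > h.py <<'E'
import numpy as np,pickle
def ray(s,p):
    K,T=s["intrinsics"],s["T"]; d=T[:3,:3]@np.linalg.solve(K,[p[0],p[1],1]); return T[:3,3],d/np.linalg.norm(d)
def tri(L):
    A=np.zeros((3,3));b=np.zeros(3)
    for s,p in L:
        o,d=ray(s,p);M=np.eye(3)-np.outer(d,d);A+=M;b+=M@o
    x=np.linalg.solve(A,b)
    e=[np.linalg.norm((np.eye(3)-np.outer(d,d))@(x-o)) for o,d in (ray(s,p) for s,p in L)]
    return x,max(e)
def atz(s,p,z):
    o,d=ray(s,p); return o+d*(z-o[2])/d[2]
def proj(s,X):
    T=s["T"];c=T[:3,:3].T@(np.asarray(X)-T[:3,3]);u=s["intrinsics"]@c;return u[:2]/u[2]
E
python3 - <<'E'
from h import *
np.set_printoptions(precision=4,suppress=True)
d=pickle.load(open("d0.pkl","rb"));t,s=d["top"],d["scene"]
P=dict(hub=((226,274),(434,256.7),.114),knob=((206,279.3),(455.7,255.7),.138),tip=((414,251.6),(259,214.4),.075),collar=((418.4,294.4),(280,190.6),.075),hrear=((424.2,336.5),(297.6,167.6),.085),tile=((373.2,210.8),(261,279),.008),mouth=((289.3,241.3),None,.170))
for k,(a,b,z) in P.items():
    print(k,*(tri([(t,a),(s,b)]) if b else ()),'top@z',atz(t,a,z),'sc@z',atz(s,b,z) if b else '')
for n,a in dict(can=(134,334),jar=(494,342),carton=(487,257)).items(): print(n,atz(t,a,dict(can=.16,jar=.075,carton=.05)[n]))
print('mouth in scene',proj(s,atz(t,(289.3,241.3),.17)))
E
```

```text
hub [0.5245 0.2063 0.1194] 0.0006627902078031843 top@z [0.5249 0.2081 0.114 ] sc@z [0.5201 0.2047 0.114 ]
knob [0.5099 0.2497 0.1345] 0.0002800103179839886 top@z [0.5094 0.249  0.138 ] sc@z [0.5132 0.2499 0.138 ]
tip [ 0.5865 -0.2533  0.075 ] 0.0006416737123492305 top@z [ 0.5862 -0.2528  0.075 ] sc@z [ 0.5866 -0.254   0.075 ]
collar [ 0.4797 -0.2603  0.073 ] 0.0008447019347663711 top@z [ 0.4791 -0.2591  0.075 ] sc@z [ 0.4816 -0.2598  0.075 ]
hrear [ 0.3782 -0.2685  0.0795] 0.0009162907740538789 top@z [ 0.3779 -0.2664  0.085 ] sc@z [ 0.3839 -0.2655  0.085 ]
tile [ 0.7136 -0.1627 -0.0009] 0.0008837893318969848 top@z [ 0.7107 -0.1608  0.008 ] sc@z [ 0.719  -0.1587  0.008 ]
mouth top@z [0.5934 0.0535 0.17  ] sc@z 
can [0.3847 0.3974 0.16  ]
jar [ 0.3647 -0.4365  0.075 ]
carton [ 0.5765 -0.4445  0.05  ]
mouth in scene [362.4282 235.6077]
```

>>> apply_moves(commands=[[0,0,0,0.0306,-0.0306,0,1],[0,0,0,0.0306,-0.0306,0,1],[0,0,0,0.0306,-0.0306,0,1],[0,0,0,0.0306,-0.0306,0,1],[0,0,0,0.0306,-0.0306,0,1],[0,0,0,0.0306,-0.0306,0,1],[0,0,0,0.0306,-0.0306,0,1],[0,0,0,0.0306,-0.0306,0,1],[0,0,0,0.0306,-0.0306,0,1],[0,0,0,0,0,0,1],[0,0,0,0,0,0,1]])

```text
t: 1.2
eef_pos: [0.5096, 0.2492, 0.4042]
ee_rot: [0.209, 0.978, -0.0, -0.001]
wrist_force: [-0.1, 0.6, -0.5]
opening: 0.0912
finger_force: 0.0
```

```bash
python3 - <<'E'
from cell import arm
import cv2,pickle
s=arm.snapshot("wrist");st=arm.read_state()
pickle.dump((s,st),open("w1.pkl","wb"));cv2.imwrite("pics/w1.png",s["image"][:,:,::-1]);print(st["eef_pos"],st["qpos"],s["T"])
from h import *
for n,X in dict(hub=[.5245,.207,.114],knobtop=[.5095,.2495,.16],mouth=[.5934,.0535,.17]).items(): print(n,proj(s,X))
E
```

```text
[0.50898101 0.24992826 0.40429488] [ 4.36005010e-01  3.07669013e-01  1.58327833e+00  6.74664472e-04
  1.25193087e+00 -7.15639934e-01] [[ 4.08433684e-01  8.81306548e-01  2.37656673e-01  4.42631471e-01]
 [ 9.12787742e-01 -3.94152628e-01 -1.07061871e-01  2.79138473e-01]
 [-6.81325720e-04  2.60657772e-01 -9.65431024e-01  3.83977262e-01]
 [ 0.00000000e+00  0.00000000e+00  0.00000000e+00  1.00000000e+00]]
hub [274.73101715 277.04657863]
knobtop [315.8171574  257.90122676]
mouth [119.67388823 464.17885659]
```

View pics/w1.png

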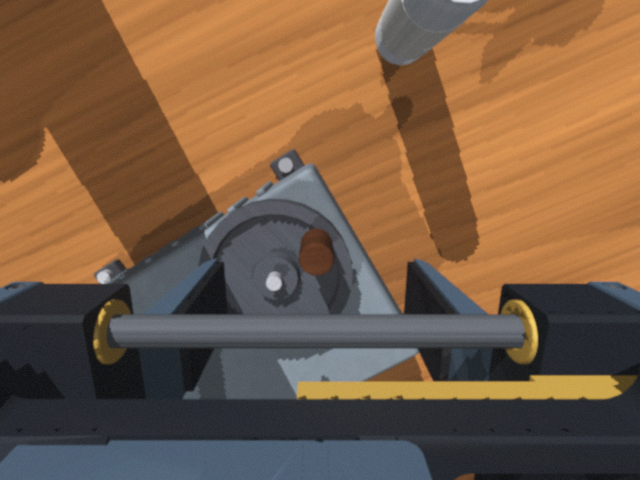

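The wrist view shows the hub at (274,281) and the knob top at (317,260), both within about 3 mm of the prediction. I'll descend and grip the knob.

>>> apply_moves(commands=[[0,0,0,0.001,0,-0.03,1],[0,0,0,0,0,-0.03,1],[0,0,0,0,0,-0.022,1],[0,0,0,0,0,0,1],[0,0,0,0,0,0,0],[0,0,0,0,0,0,0],[0,0,0,0,0,0,0],[0,0,0,0,0,0,0],[0,0,0,0,0,0,0],[0,0,0,0,0,0,0],[0,0,0,0,0,0,0],[0,0,0,0,0,0,0]], force=15)

```text
t: 2.45
eef_pos: [0.5103, 0.2498, 0.3228]
ee_rot: [0.208, 0.978, 0.0, -0.0]
wrist_force: [0.7, 0.6, -0.7]
opening: 0.0301
finger_force: 0.0
```

```bash
python3 - <<'E'
from cell import arm
import numpy as np
s=arm.read_state();print(s["eef_pos"],s["opening"],s["finger_force"],s["wrist_force"])
r=np.array([-.0152,.0425]);r*=.045/np.linalg.norm(r)
a=np.arange(37)*np.pi/18
p=np.c_[r[0]*np.cos(a)-r[1]*np.sin(a),r[0]*np.sin(a)+r[1]*np.cos(a)]
print(np.diff(p,axis=0).round(4).tolist())
E
```

```text
[0.51025781 0.24983777 0.32277429] 0.030107973440105705 0.0 [ 0.66521018  0.64570674 -0.69142114]
[[-0.0071, -0.0033], [-0.0065, -0.0045], [-0.0056, -0.0055], [-0.0045, -0.0064], [-0.0034, -0.0071], [-0.0021, -0.0076], [-0.0007, -0.0078], [0.0006, -0.0078], [0.002, -0.0076], [0.0033, -0.0071], [0.0045, -0.0065], [0.0055, -0.0056], [0.0064, -0.0045], [0.0071, -0.0034], [0.0076, -0.0021], [0.0078, -0.0007], [0.0078, 0.0006], [0.0076, 0.002], [0.0071, 0.0033], [0.0065, 0.0045], [0.0056, 0.0055], [0.0045, 0.0064], [0.0034, 0.0071], [0.0021, 0.0076], [0.0007, 0.0078], [-0.0006, 0.0078], [-0.002, 0.0076], [-0.0033, 0.0071], [-0.0045, 0.0065], [-0.0055, 0.0056], [-0.0064, 0.0045], [-0.0071, 0.0034], [-0.0076, 0.0021], [-0.0078, 0.0007], [-0.0078, -0.0006], [-0.0076, -0.002]]
```

Fingers are still closing. I'll give them a few more rows, then start the first 80° of the turn.

>>> apply_moves(commands=[[0,0,0,0,0,0,0],[0,0,0,0,0,0,0],[0,0,0,0,0,0,0],[0,0,0,-0.0071,-0.0033,0,0],[0,0,0,-0.0065,-0.0045,0,0],[0,0,0,-0.0056,-0.0055,0,0],[0,0,0,-0.0045,-0.0064,0,0],[0,0,0,-0.0034,-0.0071,0,0],[0,0,0,-0.0021,-0.0076,0,0],[0,0,0,-0.0007,-0.0078,0,0],[0,0,0,0.0006,-0.0078,0,0],[0,0,0,0,0,0,0]])

```text
t: 3.65
eef_pos: [0.4807, 0.1986, 0.3227]
ee_rot: [0.208, 0.978, -0.001, -0.001]
wrist_force: [-0.7, -1.1, 0.3]
opening: 0.0237
finger_force: 15.0
```

>>> apply_moves(commands=[[0,0,0,0.002,-0.0076,0,0],[0,0,0,0.0033,-0.0071,0,0],[0,0,0,0.0045,-0.0065,0,0],[0,0,0,0.0055,-0.0056,0,0],[0,0,0,0.0064,-0.0045,0,0],[0,0,0,0.0071,-0.0034,0,0],[0,0,0,0.0076,-0.0021,0,0],[0,0,0,0.0078,-0.0007,0,0],[0,0,0,0.0078,0.0006,0,0],[0,0,0,0.0076,0.002,0,0],[0,0,0,0.0071,0.0033,0,0],[0,0,0,0.0065,0.0045,0,0]])

```text
t: 4.85
eef_pos: [0.5547, 0.1734, 0.3227]
ee_rot: [0.208, 0.978, 0.0, -0.0]
wrist_force: [-2.6, 0.6, 1.9]
opening: 0.0236
finger_force: 15.0
```

>>> apply_moves(commands=[[0,0,0,0.0056,0.0055,0,0],[0,0,0,0.0045,0.0064,0,0],[0,0,0,0.0034,0.0071,0,0],[0,0,0,0.0021,0.0076,0,0],[0,0,0,0.0007,0.0078,0,0],[0,0,0,-0.0006,0.0078,0,0],[0,0,0,-0.002,0.0076,0,0],[0,0,0,-0.0033,0.0071,0,0],[0,0,0,-0.0045,0.0065,0,0],[0,0,0,-0.0055,0.0056,0,0],[0,0,0,-0.0064,0.0045,0,0],[0,0,0,-0.0071,0.0034,0,0]])

```text
t: 6.05
eef_pos: [0.5413, 0.2493, 0.3227]
ee_rot: [0.207, 0.978, -0.001, 0.001]
wrist_force: [-0.7, -6.3, 0.2]
opening: 0.0239
finger_force: 15.0
```

>>> apply_moves(commands=[[0,0,0,-0.0076,0.0021,0,0],[0,0,0,-0.0078,0.0007,0,0],[0,0,0,-0.0078,-0.0006,0,0],[0,0,0,-0.0076,-0.002,0,0],[0,0,0,0,0,0,0],[0,0,0,0,0,0,0],[0,0,0,0,0,0,0],[0,0,0,0,0,0,0]])

```text
t: 6.85
eef_pos: [0.5104, 0.2498, 0.3228]
ee_rot: [0.208, 0.978, -0.0, -0.0]
wrist_force: [0.2, -4.9, -0.5]
opening: 0.0236
finger_force: 15.0
```

The knob is back at its start point. Next I release it, rise, turn the tool and go over to the gauge.

>>> apply_moves(commands=[[0,0,0,0,0,0,1],[0,0,0,0,0,0,1],[0,0,0,0,0,0,1],[0,0,0,0,0,0,1],[0,0,0,0,0,0.035,1],[0,0,0,0,0,0.035,1],[0,0,0,0,0,0.035,1],[0,0,0.1222,-0.0103,-0.04,0,1],[0,0,0.1222,-0.0103,-0.04,0,1],[0,0,0.1222,-0.0103,-0.04,0,1],[0,0,0.1222,-0.0103,-0.04,0,1],[0,0,0,-0.0103,-0.04,0,1]])

```text
t: 8.05
eef_pos: [0.458, 0.0487, 0.428]
ee_rot: [-0.036, 0.999, 0.0, 0.0]
wrist_force: [1.1, -0.8, -0.1]
opening: 0.0912
finger_force: 0.0
```

>>> apply_moves(commands=[[0,0,0,-0.0103,-0.04,-0.01,1],[0,0,0,-0.0103,-0.04,-0.01,1],[0,0,0,-0.0103,-0.04,-0.01,1],[0,0,0,-0.0103,-0.04,-0.01,1],[0,0,0,-0.0103,-0.04,-0.01,1],[0.0081,-0.116,0,-0.0103,-0.04,-0.01,1],[0.0081,-0.116,0,-0.0103,-0.04,-0.01,1],[0.0081,-0.116,0,-0.0103,-0.04,-0.01,1],[0,0,0,0,0,0,1],[0,0,0,0,0,0,1]])

```text
t: 9.05
eef_pos: [0.3789, -0.2677, 0.3494]
ee_rot: [-0.032, 0.985, 0.005, 0.17]
wrist_force: [0.8, 0.4, 0.7]
opening: 0.091
finger_force: 0.0
```

```bash
python3 - <<'E'
from cell import arm
import cv2,pickle
from h import *
np.set_printoptions(precision=4,suppress=True)
s=arm.snapshot("wrist");st=arm.read_state()
t=arm.snapshot("top");cv2.imwrite("pics/t2.png",t["image"][:,:,::-1])
pickle.dump((s,st,t),open("w2.pkl","wb"));print(st["eef_pos"],st["ee_rot"],st["qpos"])
u=np.array([np.cos(.07),np.sin(.07),0]);G=np.array([.4348,-.2636,.075])
im=s["image"][:,:,::-1].copy()
for k in(-.06,.035,.048,.152): print(k,proj(s,G+k*u))
print(s["T"],s["intrinsics"])
o=np.zeros((480,800,3),np.uint8);o[:,:640]=im;o[:160,640:800]=t["image"][265:345,200:280][:, :,::-1].repeat(2,0).repeat(2,1)
cv2.imwrite("pics/w2.png",o)
E
```

```text
[ 0.3794 -0.2669  0.3497] [-0.0332  0.9848  0.0046  0.1706] [-0.7113  0.1436  1.9786  0.3341  0.7974 -2.5575]
-0.06 [316.5989 103.4329]
0.035 [316.9076 231.7937]
0.048 [316.9407 245.5495]
0.152 [317.1539 334.2087]
[[-0.0652  0.8192  0.5698  0.3166]
 [ 0.9979  0.0547  0.0356 -0.272 ]
 [-0.002   0.5709 -0.821   0.3055]
 [ 0.      0.      0.      1.    ]] [[361.338    0.     315.187 ]
 [  0.     361.338  239.1166]
 [  0.       0.       1.    ]]
```

View pics/w2.png

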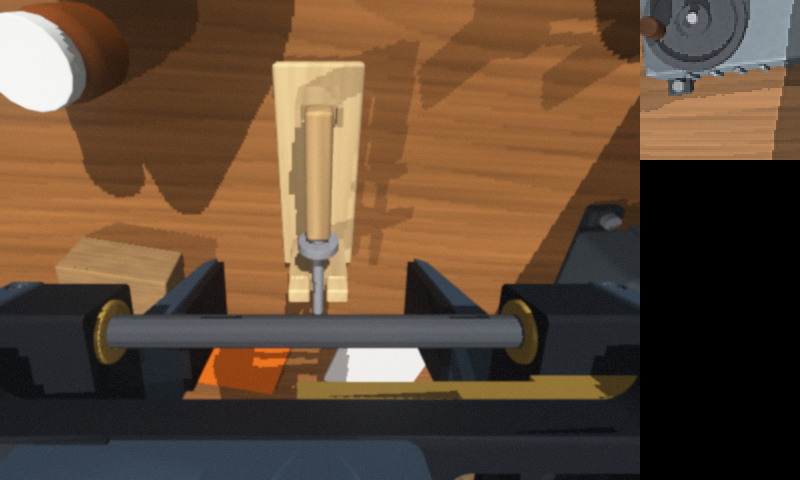

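The handle's axis is at x≈318.5 in the wrist view, running from (319,108) to (318,240), which is 1 mm from the prediction. However, q6 is right at its limit (-2.557), so I turn the tool half a turn about its own axis, which gives the same grasp.

>>> apply_moves(commands=[[0.0487,0.0034,-0.1342,0,0,0,1],[0.0487,0.0034,-0.1342,0,0,0,1],[0.0487,0.0034,-0.1342,0,0,0,1],[0.0487,0.0034,-0.1342,0,0,0,1],[0.0487,0.0034,-0.1342,0,0,0,1],[0.0487,0.0034,-0.1342,0,0,0,1],[0.0487,0.0034,-0.1342,0,0,0,1],[0.0487,0.0034,-0.1342,0,0,0,1],[0.0487,0.0034,-0.1342,0,0,0,1],[0.0487,0.0034,-0.1342,0,0,0,1],[0.0487,0.0034,-0.1342,0,0,0,1]])

```text
t: 10.25
eef_pos: [0.3803, -0.2655, 0.35]
ee_rot: [0.673, 0.719, 0.128, 0.115]
wrist_force: [-0.1, 0.1, -0.1]
opening: 0.0914
finger_force: 0.0
```

>>> apply_moves(commands=[[0.0487,0.0034,-0.1342,0,0,0,1],[0.0487,0.0034,-0.1342,0,0,0,1],[0.0487,0.0034,-0.1342,0,0,0,1],[0.0487,0.0034,-0.1342,0,0,0,1],[0.0487,0.0034,-0.1342,0,0,0,1],[0.0487,0.0034,-0.1342,0,0,0,1],[0.0487,0.0034,-0.1342,0,0,0,1],[0.0487,0.0034,-0.1342,0,0,0,1],[0.0487,0.0034,-0.1342,0,0,0,1],[0.0487,0.0034,-0.1342,0,0,0,1],[0.0487,0.0034,-0.1342,0,0,0,1],[0,0,0,0,0,0,1]])

```text
t: 11.45
eef_pos: [0.3802, -0.2657, 0.35]
ee_rot: [0.984, 0.035, 0.176, -0.008]
wrist_force: [0.1, -0.9, 0.5]
opening: 0.091
finger_force: 0.0
```

```bash
cat >> h.py <<'E'
from scipy.spatial.transform import Rotation as R
np.set_printoptions(precision=4,suppress=True)
def goal(u,tilt,G,st):
    """gauge dir u (unit), tool tilt (rad, forward) rel. gauge; returns remaining rotvec and shift for grasp point G"""
    h=np.array([u[0],u[1],0]);h/=np.linalg.norm(h); y=np.array([h[1],-h[0],0]) # tool y = -gauge y
    n=np.cross(u,-y)   # gauge z (up)
    n=n if n[2]>0 else -n
    z=np.sin(tilt)*u-np.cos(tilt)*n; x=np.cross(y,z)
    Rt=np.c_[x,y,z]; Rc=R.from_quat(st["ee_rot"])
    return (R.from_matrix(Rt)*Rc.inv()).as_rotvec(), np.asarray(G)-.172*z-st["eef_pos"]
E
python3 - <<'E'
from cell import arm
from h import *
st=arm.read_state();u=np.array([np.cos(.07),np.sin(.07),0])
print(st["eef_pos"],st["qpos"],R.from_quat(st["ee_rot"]).as_matrix())
print(goal(u,np.radians(20),[.4348,-.2626,.075],st))
E
```

```text
[ 0.3802 -0.2657  0.35  ] [-0.7123  0.1431  1.9799  0.3535  0.797   0.5664] [[ 0.9355  0.0724  0.3458]
 [ 0.0666 -0.9974  0.0286]
 [ 0.3469 -0.0037 -0.9379]]
(array([-0.0041,  0.005 , -0.0024]), array([-0.0041, -0.001 , -0.1134]))
```

>>> apply_moves(commands=[[-0.004,0.005,-0.002,-0.004,-0.001,-0.0275,1],[0,0,0,0,0,-0.03,1],[0,0,0,0,0,-0.03,1],[0,0,0,0,0,-0.026,1],[0,0,0,0,0,0,0],[0,0,0,0,0,0,0],[0,0,0,0,0,0,0],[0,0,0,0,0,0,0],[0,0,0,0,0,0,0],[0,0,0,0,0,0,0],[0,0,0,0,0,0,0],[0,0,0,0,0,0,0]], force=30)

```text
t: 12.65
eef_pos: [0.3754, -0.2682, 0.2362]
ee_rot: [0.984, 0.032, 0.174, -0.006]
wrist_force: [0.7, 1.0, 0.6]
opening: 0.0303
finger_force: 0.0
```

>>> apply_moves(commands=[[0,0,0,0,0,0,0],[0,0,0,0,0,0,0],[0,0,0,0,0,0,0],[0,0,0,0,0,0,0],[0,0,0,0,0,0,0]])

```text
t: 13.15
eef_pos: [0.3753, -0.268, 0.236]
ee_rot: [0.984, 0.032, 0.173, -0.006]
wrist_force: [-1.1, 0.8, 1.2]
opening: 0.0182
finger_force: 30.0
```

>>> apply_moves(commands=[[0,0,0,0,0,0.02,0],[0,0,0,0,0,0.035,0],[0,0,0,0,0,0.035,0],[0,0,0,0,0,0.04,0],[0,0,0,0,0,0.04,0],[0,0,0,0,0,0,0]])

```text
t: 13.75
eef_pos: [0.3763, -0.269, 0.4115]
ee_rot: [0.983, 0.033, 0.178, -0.002]
wrist_force: [0.9, -0.5, -1.1]
opening: 0.0179
finger_force: 30.0
```

```bash
python3 - <<'E'
from cell import arm
from h import *
import cv2
st=arm.read_state()
print(st["eef_pos"],st["qpos"],st["opening"],st["finger_force"])
psi=np.radians(7);c,s=np.cos(np.radians(40)),np.sin(np.radians(40))
u=np.array([c*np.cos(psi),c*np.sin(psi),-s]);M=np.array([.5934,.0535,.17])
for k in(.20,.152,.048): print(k,goal(u,np.radians(20),M-k*u,st))
Rm=R.from_quat(st["ee_rot"]).as_matrix();z=Rm[:,2];x=Rm[:,0]
g=st["eef_pos"]+.172*z;d=np.cos(np.radians(20))*x+np.sin(np.radians(20))*z
print(g,d)
ims=[]
for n in("scene","top"):
    sn=arm.snapshot(n);p=[proj(sn,g+k*d) for k in(0,.044,.152)];print(n,p)
    q=p[1].astype(int);q=np.clip(q,60,[580,420]);im=sn["image"][q[1]-60:q[1]+60,q[0]-60:q[0]+60,::-1]
    print(q-60);ims.append(cv2.resize(im,(400,400),interpolation=cv2.INTER_CUBIC))
cv2.imwrite("pics/g3.png",np.hstack(ims))
E
```

```text
[ 0.3763 -0.269   0.4115] [-0.7216  0.0813  1.8824  0.306   0.9373  0.6301] 0.01790280512125635 29.963129460811615
0.2 (array([-0.0586,  0.7046,  0.0516]), array([0.1234, 0.311 , 0.0487]))
0.152 (array([-0.0586,  0.7046,  0.0516]), array([0.1599, 0.3155, 0.0178]))
0.048 (array([-0.0586,  0.7046,  0.0516]), array([ 0.239 ,  0.3252, -0.049 ]))
[ 0.4365 -0.2663  0.2504] [0.9978 0.0654 0.0088]
scene [array([282.7281, 128.2898]), array([273.6683, 137.375 ]), array([249.6699, 161.4409])]
[213  77]
top [array([441.0538, 308.2358]), array([438.5739, 286.8387]), array([432.6741, 235.9327])]
[378 226]
```

View pics/g3.png

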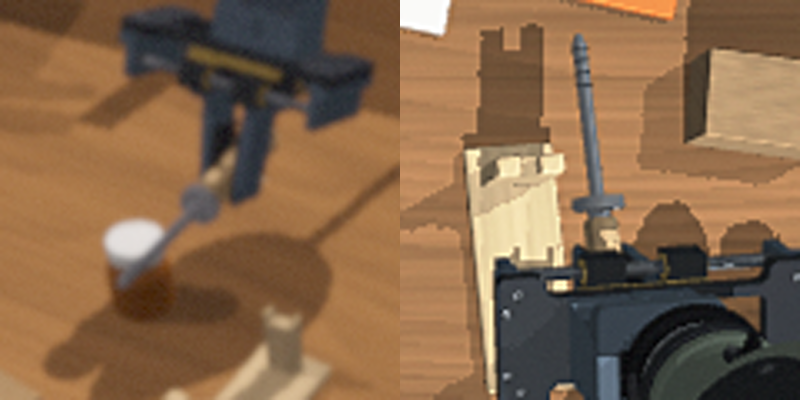

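The tip is at (249.6,161.9) in scene and (431,237) in top. That agrees with the held model to 2–3 mm, with the top camera biased by about +2.5 mm in y. I take that bias off the mouth (y≈0.051) and go to a pose with the tip 48 mm out along the tube's axis.

>>> apply_moves(commands=[[0,0,0,0.012,0.031,0.005,0],[-0.0073,0.0881,0.0065,0.0123,0.031,0.005,0],[-0.0073,0.0881,0.0065,0.0123,0.031,0.005,0],[-0.0073,0.0881,0.0065,0.0123,0.031,0.005,0],[-0.0073,0.0881,0.0065,0.0123,0.031,0.005,0],[-0.0073,0.0881,0.0065,0.0123,0.031,0.005,0],[-0.0073,0.0881,0.0065,0.0123,0.031,0.005,0],[-0.0073,0.0881,0.0065,0.0123,0.031,0.005,0],[-0.0073,0.0881,0.0065,0.0123,0.031,0.005,0],[0,0,0,0.0123,0.0295,0.004,0],[0,0,0,0,0,0,0],[0,0,0,0,0,0,0]])

```text
t: 15.05
eef_pos: [0.4982, 0.0408, 0.4528]
ee_rot: [0.982, 0.059, -0.18, 0.007]
wrist_force: [0.0, -0.8, -1.7]
opening: 0.0182
finger_force: 30.0
```

```bash
cat > ins.py <<'E'
from cell import arm
from h import *
import cv2,sys
st=arm.read_state()
print(st["eef_pos"],st["qpos"],st["wrist_force"],st["opening"])
psi=np.radians(6.8);c,s=np.cos(np.radians(40)),np.sin(np.radians(40))
u=np.array([c*np.cos(psi),c*np.sin(psi),-s]);M=np.array([.5934,.051,.17])
for k in(.20,.152,.048): print(k,*goal(u,np.radians(20),M-k*u,st))
Rm=R.from_quat(st["ee_rot"]).as_matrix();z=Rm[:,2];x=Rm[:,0]
g=st["eef_pos"]+.172*z;d=np.cos(np.radians(20))*x+np.sin(np.radians(20))*z
print("u",u,"d",d,"tip",g+.152*d)
if len(sys.argv)>1:
    ims=[]
    for n in("scene","top"):
        sn=arm.snapshot(n);print(n,[proj(sn,X) for X in(g+.044*d,g+.152*d,M,M+.1*u)])
        q=proj(sn,M).astype(int)-[40,40];im=sn["image"][q[1]:q[1]+80,q[0]:q[0]+80,::-1]
        print(q);ims.append(cv2.resize(im,(400,400),interpolation=cv2.INTER_CUBIC))
    cv2.imwrite(sys.argv[1],np.hstack(ims))
E
python3 ins.py pics/g4.png
```

```text
[0.4982 0.0408 0.4528] [ 0.0625  0.2601  1.5516 -0.0132  1.6922  1.5139] [ 0.0478 -0.7731 -1.7229] 0.018172983976168764
0.2 [-0.0057 -0.0142 -0.0002] [ 0.0014 -0.001   0.0074]
0.152 [-0.0057 -0.0142 -0.0002] [ 0.038   0.0034 -0.0235]
0.048 [-0.0057 -0.0142 -0.0002] [ 0.1171  0.0128 -0.0903]
u [ 0.7607  0.0907 -0.6428] d [ 0.7514  0.0945 -0.653 ] tip [0.5518 0.0491 0.1927]
scene [array([384.5169, 171.1359]), array([369.9299, 216.5438]), array([361.4579, 235.2104]), array([347.5899, 277.2783])]
[321 195]
top [array([292.2718, 291.141 ]), array([290.2524, 257.5239]), array([290.3671, 241.279 ]), array([288.9502, 216.3811])]
[250 201]
```

View pics/g4.png

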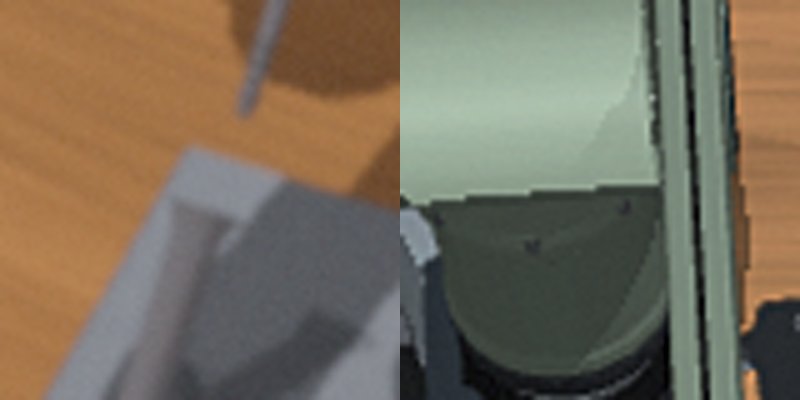

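The tip in scene is at (370.2,217.6), as predicted to 1 px. The tube's mouth is seen edge-on with its middle at about (361.6,237.5). The top view is hidden by the arm. I start the insertion slowly and watch the forces.

>>> apply_moves(commands=[[-0.0057,-0.0142,0,0.0086,0.002,-0.0035,0],[0,0,0,0.01,0.0012,-0.0065,0],[0,0,0,0.01,0.0012,-0.0068,0],[0,0,0,0.01,0.001,-0.0067,0],[0,0,0,0.0076,0.0009,-0.0064,0],[0,0,0,0.0076,0.0009,-0.0064,0],[0,0,0,0,0,0,0]])

```text
t: 15.85
eef_pos: [0.5528, 0.0477, 0.4172]
ee_rot: [0.983, 0.058, -0.172, 0.01]
wrist_force: [1.1, 0.7, -2.5]
opening: 0.018
finger_force: 30.0
```

```bash
python3 ins.py
```

```text
[0.5528 0.0477 0.4172] [ 0.0695  0.3633  1.4888 -0.0161  1.6358  1.5247] [ 1.1335  0.6871 -2.5206] 0.018029998310957616
0.2 [-0.0005  0.0023  0.0014] [-0.0531 -0.0079  0.0429]
0.152 [-0.0005  0.0023  0.0014] [-0.0166 -0.0035  0.0121]
0.048 [-0.0005  0.0023  0.0014] [ 0.0625  0.0059 -0.0548]
u [ 0.7607  0.0907 -0.6428] d [ 0.7623  0.09   -0.641 ] tip [0.6106 0.0546 0.1581]
```

>>> apply_moves(commands=[[0,0,0,0.006,0.0007,-0.0051,0],[0,0,0,0.006,0.0007,-0.0051,0],[0,0,0,0.006,0.0007,-0.0051,0],[0,0,0,0.006,0.0007,-0.0051,0],[0,0,0,0,0,0,0]])

```text
t: 16.35
eef_pos: [0.5766, 0.0505, 0.3973]
ee_rot: [0.983, 0.058, -0.172, 0.01]
wrist_force: [0.2, -0.4, -1.3]
opening: 0.0179
finger_force: 30.0
```

>>> apply_moves(commands=[[0,0,0,0.0055,0.0006,-0.0047,0],[0,0,0,0.0055,0.0006,-0.0047,0],[0,0,0,0.0055,0.0006,-0.0047,0],[0,0,0,0.0055,0.0006,-0.0047,0],[0,0,0,0.0055,0.0006,-0.0047,0],[0,0,0,0,0,0,0]])

```text
t: 16.95
eef_pos: [0.6041, 0.0535, 0.3738]
ee_rot: [0.983, 0.058, -0.172, 0.01]
wrist_force: [-0.5, -0.1, -2.5]
opening: 0.018
finger_force: 30.0
```

Still free. About 16 mm is left, so I go in small steps until contact.

>>> apply_moves(commands=[[0,0,0,0.003,0.0003,-0.0026,0],[0,0,0,0.003,0.0003,-0.0026,0],[0,0,0,0.0023,0.0003,-0.0019,0],[0,0,0,0.0015,0.0002,-0.0013,0],[0,0,0,0.0015,0.0002,-0.0013,0],[0,0,0,0,0,0,0]])

```text
t: 17.55
eef_pos: [0.6143, 0.0546, 0.3657]
ee_rot: [0.983, 0.058, -0.172, 0.01]
wrist_force: [-1.8, -0.1, 2.6]
opening: 0.0178
finger_force: 30.0
```

>>> apply_moves(commands=[[0,0,0,0.0015,0.0002,-0.0013,0],[0,0,0,0.0015,0.0002,-0.0013,0],[0,0,0,0,0,0,0],[0,0,0,0,0,0,0]])

```text
t: 17.95
eef_pos: [0.6154, 0.0548, 0.3652]
ee_rot: [0.983, 0.058, -0.175, 0.01]
wrist_force: [-10.5, -1.5, 14.0]
opening: 0.0177
finger_force: 30.0
```

```bash
python3 ins.py pics/g5.png
```

```text
[0.6154 0.0548 0.3652] [ 0.0738  0.4959  1.4065 -0.015   1.5908  1.5297] [-10.513   -1.4606  13.9898] 0.017739148312561192
0.2 [ 0.0004 -0.0028  0.0015] [-0.1157 -0.015   0.0949]
0.152 [ 0.0004 -0.0028  0.0015] [-0.0792 -0.0106  0.0641]
0.048 [ 0.0004 -0.0028  0.0015] [-0.0001 -0.0012 -0.0028]
u [ 0.7607  0.0907 -0.6428] d [ 0.759   0.0894 -0.6449] tip [0.6719 0.0615 0.1058]
scene [array([362.6225, 232.7491]), array([347.5932, 278.2604]), array([361.4579, 235.2104]), array([347.5899, 277.2783])]
[321 195]
top [array([289.825 , 242.2889]), array([288.4016, 215.4216]), array([290.3671, 241.279 ]), array([288.9502, 216.3811])]
[250 201]
```

View pics/g5.png

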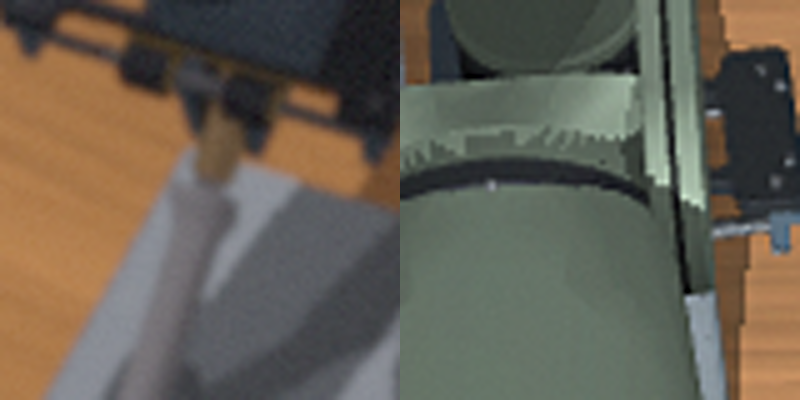

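The scene crop shows the handle ending at the tube's flare at (203,190), with the collar flush on the mouth. The axial reaction is 17 N. I press slightly more with a 1 mm lateral relief, and hold.

>>> apply_moves(commands=[[0,0,0,0.0018,0.0002,-0.0004,0],[0,0,0,0,0,0,0],[0,0,0,0,0,0,0],[0,0,0,0,0,0,0],[0,0,0,0,0,0,0]], force=40)

```text
t: 18.55
eef_pos: [0.6162, 0.0549, 0.3652]
ee_rot: [0.983, 0.058, -0.177, 0.01]
wrist_force: [-13.9, -1.9, 16.4]
opening: 0.0178
finger_force: 40.0
```

>>> apply_moves(commands=[[0,0,0,-0.0048,-0.0006,0.004,0],[0,0,0,-0.0095,-0.0011,0.008,0],[0,0,0,-0.0095,-0.0011,0.008,0],[0,0,0,-0.0095,-0.0011,0.008,0],[0,0,0,-0.0095,-0.0011,0.008,0],[0,0,0,-0.0095,-0.0011,0.008,0],[0,0,0,-0.0095,-0.0011,0.008,0],[0,0,0,-0.0095,-0.0011,0.008,0],[0,0,0,-0.0095,-0.0011,0.008,0],[0,0,0,-0.0095,-0.0011,0.008,0],[0,0,0,-0.0095,-0.0011,0.008,0],[0,0,0,-0.0095,-0.0011,0.008,0]])

```text
t: 19.75
eef_pos: [0.5094, 0.0424, 0.4551]
ee_rot: [0.984, 0.058, -0.171, 0.01]
wrist_force: [-0.2, -0.1, -1.8]
opening: 0.0178
finger_force: 40.0
```

>>> apply_moves(commands=[[0,0,0,-0.0095,-0.0011,0.008,0],[0,0,0,-0.0095,-0.0011,0.008,0],[0,0,0,0,0,0.02,0],[0,0,0,0,0,0,0],[0,0,0,0,0,0,0]])

```text
t: 20.25
eef_pos: [0.491, 0.0404, 0.4902]
ee_rot: [0.984, 0.058, -0.171, 0.01]
wrist_force: [-0.1, -0.3, -1.2]
opening: 0.0176
finger_force: 40.0
```

```bash
python3 ins.py; python3 - <<'E'
from cell import arm
from h import *
st=arm.read_state()
for a in(0,.0,-.3):
    u=np.array([np.cos(a),np.sin(a),0]);T=np.array([.7125,-.1615,.13])
    print(a,*goal(u,np.radians(20),T-.152*u,st))
E
```

```text
[0.491  0.0404 0.4902] [ 0.064   0.2275  1.5008 -0.0183  1.7567  1.5172] [-0.1196 -0.2909 -1.1653] 0.01762910050755981
0.2 [-0.0006  0.0051  0.0014] [ 0.0087 -0.0005 -0.03  ]
0.152 [-0.0006  0.0051  0.0014] [ 0.0452  0.0038 -0.0608]
0.048 [-0.0006  0.0051  0.0014] [ 0.1243  0.0132 -0.1277]
u [ 0.7607  0.0907 -0.6428] d [ 0.7641  0.09   -0.6388] tip [0.5495 0.0473 0.2311]
0 [ 0.0406 -0.6922 -0.1125] [ 0.0107 -0.2019 -0.1985]
0.0 [ 0.0406 -0.6922 -0.1125] [ 0.0107 -0.2019 -0.1985]
-0.3 [-0.0637 -0.6949 -0.4003] [ 0.0201 -0.1396 -0.1985]
```

The gauge is drawn out and still held. I level it and carry it over the white tile.

>>> apply_moves(commands=[[0.0051,-0.0865,-0.0141,0.0013,-0.0252,0,0],[0.0051,-0.0865,-0.0141,0.0013,-0.0252,0,0],[0.0051,-0.0865,-0.0141,0.0013,-0.0252,0,0],[0.0051,-0.0865,-0.0141,0.0013,-0.0252,0,0],[0.0051,-0.0865,-0.0141,0.0013,-0.0252,0,0],[0.0051,-0.0865,-0.0141,0.0013,-0.0252,0,0],[0.0051,-0.0865,-0.0141,0.0013,-0.0252,0,0],[0.0051,-0.0865,-0.0141,0.0013,-0.0252,0,0],[0,0,0,0,0,-0.03,0],[0,0,0,0,0,-0.04,0],[0,0,0,0,0,-0.04,0],[0,0,0,0,0,-0.04,0]])

```text
t: 21.45
eef_pos: [0.5006, -0.1611, 0.3375]
ee_rot: [0.985, -0.0, 0.172, -0.001]
wrist_force: [0.6, -0.5, -1.1]
opening: 0.0179
finger_force: 40.0
```

>>> apply_moves(commands=[[0,0,0,0,0,-0.03,0],[0,0,0,0,0,-0.018,0],[0,0,0,0,0,0,0],[0,0,0,0,0,0,0],[0,0,0,0,0,0,0],[0,0,0,0,0,0,0]])

```text
t: 22.05
eef_pos: [0.5019, -0.1614, 0.2935]
ee_rot: [0.985, -0.0, 0.174, 0.0]
wrist_force: [0.2, 0.0, -2.0]
opening: 0.018
finger_force: 40.0
```

```bash
python3 - <<'E'
from cell import arm
from h import *
import cv2
st=arm.read_state();print(st["eef_pos"],st["qpos"],st["opening"],st["finger_force"])
u=np.array([1,0,0.]);print(*goal(u,np.radians(20),np.array([.5605,-.1615,.13]),st))
Rm=R.from_quat(st["ee_rot"]).as_matrix();z=Rm[:,2];x=Rm[:,0]
g=st["eef_pos"]+.172*z;d=np.cos(np.radians(20))*x+np.sin(np.radians(20))*z
print(g,d,g+.152*d)
ims=[]
for n,o in(("scene",(200,180)),("top",(300,170))):
    sn=arm.snapshot(n);print(n,[proj(sn,g+k*d) for k in(.044,.152)],o)
    im=sn["image"][o[1]:o[1]+130,o[0]:o[0]+130,::-1]
    ims.append(cv2.resize(im,(400,400),interpolation=cv2.INTER_CUBIC))
sn=arm.snapshot("top")
o=np.zeros((600,800,3),np.uint8);o[:400]=np.hstack(ims)
o[400:,:266]=cv2.resize(sn["image"][240:315,185:285,::-1],(266,200),interpolation=cv2.INTER_CUBIC)
cv2.imwrite("pics/g6.png",o)
E
```

```text
[ 0.5019 -0.1614  0.2935] [-0.3665  0.2883  1.9508  0.2235  0.585   1.0374] 0.018006348035385415 39.99589562416077
[0.0006 0.0013 0.0001] [-0.0002 -0.0001 -0.0018]
[ 0.561  -0.1615  0.1319] [ 1.     -0.0001  0.0013] [ 0.713  -0.1615  0.1321]
scene [array([282.3177, 216.084 ]), array([255.9249, 244.2094])] (200, 180)
top [array([380.3831, 239.6775]), array([379.2172, 196.3307])] (300, 170)
```

View pics/g6.png

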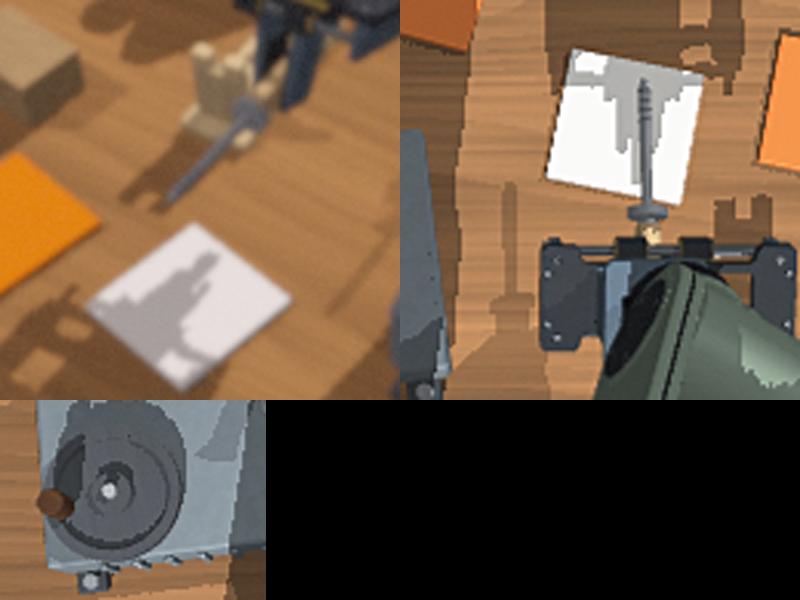

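The tip is at (254.6,245.6) in scene and (379,196) in top, which matches the model: level, 0.13 m up, and over the middle of the white tile. The knob at (205.7,278.7) is back where it began at (206,279.3).

```bash
python3 -c "
from cell import arm
print(arm.sign_off())"
```

```text
the job is handed in; nothing more can be done
None
```

I turned the handwheel one full turn, pushed the gauge to the collar stop and drew it out, and handed in with it held level, tip about 0.13 m above the bench over the white tile's middle; the sign-off gave no verdict.

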